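Wedge the rocking bench supply

TASK

The bench power supply rocks because its far right foot, the one under the yellow dot, is too short. Push the orange wedge along the table, nose first, under that foot until it just takes up the gap and the supply stands level, then press down firmly on the yellow dot with a fingertip to prove that it no longer rocks, and move clear. Do not pick up the wedge, do not shove the supply out of its place, and leave everything else on the desk alone.

Things in the scene. Friction and masses are not known exactly. Their poses are not given: they have to be found in the camera images.
- supply: low light-grey bench power supply, loose, about 2.5 kg: box 180 mm deep (x), 220 mm wide (y), black front panel on its -x side; underside 22 mm, flat top 72 mm above the table. Origin: on the table plane under the box's centre. Four rubber feet, 20 mm across, at x +-70, y +-90 mm; the one at +70, -90 is 8 mm short. Level by itself; 2 to 3 N on the dot tips it 0.07 rad on to the short foot
- short_foot (a point): lowest point of the short foot, round-ended, 20 mm across; 8 mm above the table while the supply is level. It stands 20 mm inside the box's -y side and 20 mm inside its +x side; the wedge slides in under the -y side, along the supply's +y
- dot (a point): centre of the yellow dot, 22 mm across, on top of the power supply exactly above the short foot, 72 mm above the table: the place to press (6 to 15 N is a firm press)
- wedge: loose orange wedge, 120 mm long (x), 44 mm wide (y), about 80 g, flat on the table beside the supply. Origin: centre of its underside. Its nose (+x, 1.5 mm thick) points to the short foot. Thickness grows evenly to the heel (-x), an upright face 21.5 mm high to push on. The top is 8 mm high 21 mm from the origin towards the nose: there it meets the foot of the level supply
- nose (a point): middle of the lower edge of the wedge's nose. Pushing the sliding wedge takes under 1.5 N; once it meets the foot, several newtons, and pushing on lifts the corner (at most 1 mm for each 6 mm) or shoves the supply along
- heel (a point): middle of the lower edge of the wedge's heel, 120 mm behind the nose
- mouse: black computer mouse, 100 x 58 x 33 mm; a bystander, loose, to be left alone
- relay: dark blue circuit board with two bright blue relay blocks, 52 x 40 x 20 mm; a bystander, loose, to be left alone
- motor: small steel DC motor on a black foot, 61 x 36 x 34 mm; a bystander, loose, to be left alone
- marker: white marker pen with a green cap, lying, 120 mm long, 17 mm thick; a bystander, loose, to be left alone
- breadboard: white plug-in breadboard with red and blue lines, 55 x 165 x 14 mm; a bystander, loose, to be left alone
- battery: black and copper block battery standing upright, 26 x 17 x 47 mm; a bystander, loose, to be left alone
- screwdriver: screwdriver with a red handle, lying; a bystander, loose, to be left alone
Things that resemble listed ones, but are neither listed nor needed, are in the scene too. Of the things like the wedge, leave any that is purple; of the rest the smaller one is meant.

How it is judged:
By the outcome, as a careful person would: the job done as asked, in the order asked, and still so for the second after the job is handed in, with the robot touching nothing.
It also fails if it takes over 42 s, if anything falls off the work surface, if the arm or the gripper's body presses on something with over 40 N, if the wrist force passes 120 N, or if a joint passes its speed limit or range.

ROBOT

A 6-joint arm with a two-finger parallel gripper is mounted at the origin on the work surface. World frame = base frame: x ahead of the robot, y to its left, z up, the work surface at z = 0. Lengths are in m, angles in rad, forces in N, time in s.
With the tool pointing down it reaches from about 0.35 to 0.775 m from the base axis. Payload 7.3 kg.
Tool frame: the origin (TCP) lies midway between the tips of the shut fingers; the grasp point (between the pads) lies 19 mm behind it (robot.tcp_to_grasp is the distance from the TCP to the grasp point, in m); x points along the fingers, z is the direction in which the jaws open and shut, and the axes are right-handed (so a half turn about x gives the same grasp; the last joint's range is limited). The gripper opens to 92 mm and grips with 3 to 60 N. Pads are 19 mm wide; open, the fingers measure 130 mm over their backs; the gripper's body (75 mm by 190 mm) begins 47 mm behind the grasp point.
Start: joints at [1.108, 0.342, 1.524, -0, 1.275, -0.146], TCP at [0.164, 0.499, 0.227] pointing down, gripper open.
Joint ranges: [-2.53, 2.53], [-0.77, 2.02], [0.04, 2.7], [-1, 4.14], [0.28, 2.66], [-3.11, 3.11]. Speed limits (rad/s): [2.57, 2.57, 3.14, 3.14, 3.14, 3.14].

INTERFACE

Orientations are given as [roll, pitch, yaw] about the fixed x, y, z axes, in that order (R = Rz(yaw) Ry(pitch) Rx(roll)).
In Python, from cell import robot gives the robot as it stands.
- The arm moves only by the tool move_arm, never from a script. Its argument "deltas" is a list of rows, each an object with "dp": the shift along the tool's x, y, z in m, a list of three; "turn": the turn, a rotation vector about the tool's x, y, z in degrees, a list of three. A call has 1 to 10 rows; each row is the pose to reach, as a shift and turn from the pose commanded when the call began, along the tool's axes at that moment; what a row does not reach only later rows make up. A row lasts 1/10 s, in which the tool goes at most 50 mm and 8.59 degrees, less where a joint would pass 70% of its speed; a pose out of reach is approached as far as the arm can. A call with a gripper value outside its range is refused whole. "hand" is the finger opening in m, from 0 to 0.0918, set as the call begins (left out, the last holds). The fingers move at their own pace and stop on an object; "squeeze" is the grip in N (left out, the last holds). Time passes only in rows, so rows that repeat a pose let the fingers close. It gives the time, the measured TCP pose, the force and the opening at its end, in the units of the state.
- robot.observe(): the state, without advancing time (a new reading comes with each control period).
- robot.read_camera(name): name is "scene" or "top" or "wrist"; returns (picture, depth): 420x560x3 uint8, red, green, blue; 420x560 float32, m along the optical axis (not along the pixel's ray), 0 where there is no reading.
- robot.camera_info(name): a dict with "fx", "fy", "cx", "cy" (pixels), "R" (3x3) and "t" (3): a world point X has camera coordinates R X + t. Camera axes: x right, y down, z forward; pixel columns grow to the right and rows downward; lengths in m; the calibration is good to about 2 mm. A picture is of the moment at which its call begins: read the wrist's pose just before it. camera_info takes no time and is no camera call; for the wrist camera it gives the pose at the moment of the call.
- robot.hand_in(): hands the job in, once; it reports no verdict.
The state is a dict: "time": time; "qpos": joint angles; "qvel": joint speeds; "joint_efforts": joint torques, N m; "tool_pos": TCP position; "tool_rot": TCP orientation; "contact_force": force on the tool from outside, world axes, zero at the start; "torque": the same for the moment, N m; "opening": finger opening in m.
Only numpy, scipy, OpenCV 4.12 (cv2) and the standard library are available. Lean on these libraries where they do the work, as an engineer would, in place of code of your own. Each camera call takes 0.05 s, during which the arm holds its last target.

## Working session

There is one attempt and no reset: what is moved stays moved. The work goes in short steps, Python scripts to look and compute and a tool call to move; the robot and the scene stay as the last step left them, time stands still between calls to the robot, and variables do not carry over. Pictures are saved under pics/ and viewed, and the job is handed in when it is done.

Besides the shell and the picture viewer there is one more tool, called after "Call:" by a JSON object that holds its "name" and its "arguments". move_arm: Moves the arm, as the interface text tells. Its arguments: {"type":"object","properties":{"deltas":{"type":"array"},"hand":{"type":"number"},"squeeze":{"type":"number"}},"required":["deltas"]}

```bash
ls; mkdir -p pics
python3 - <<'E'
from cell import robot
import cv2
s=robot.observe();print(s['time'],s['tool_pos'],s['tool_rot'],s['opening'])
for n in ("scene","top"):
    p,d=robot.read_camera(n);cv2.imwrite(f"pics/{n}0.png",p[:,:,::-1])
    import numpy as np
    np.save(f"pics/{n}0.npy",d)
    print(n,robot.camera_info(n))
E
```

```text
pics
0.0 [0.1633437  0.49851594 0.22603407] [ 3.0063794   1.56922797 -2.02274726] 0.0918055462645038
scene {'fx': 408.4761574215209, 'fy': 408.4761574215209, 'cx': 277.92006816766536, 'cy': 214.4771593932359, 'R': array([[ 0.57761366,  0.81629612,  0.00480562],
       [ 0.60795043, -0.42624407, -0.66985989],
       [-0.54475566,  0.3898418 , -0.74247198]]), 't': array([-0.31711574, -0.27887841,  1.39831817])}
top {'fx': 391.19765552885497, 'fy': 391.19765552885497, 'cx': 279.81674153765016, 'cy': 203.9134942490314, 'R': array([[-0.02386276, -0.99928997, -0.02915676],
       [-0.98323749,  0.02873287, -0.1800513 ],
       [ 0.18076121,  0.0243715 , -0.98322501]]), 't': array([0.03025745, 0.56727996, 1.15712736])}
```

View pics/scene0.png

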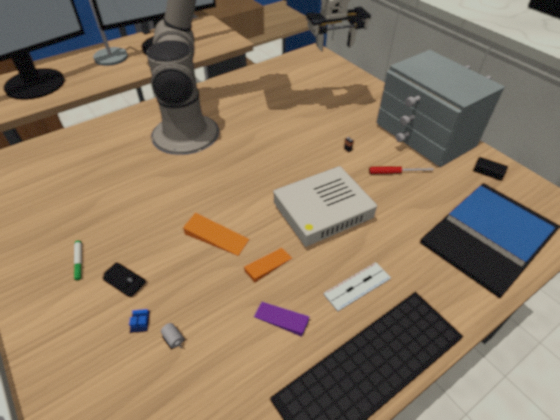

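View pics/top0.png

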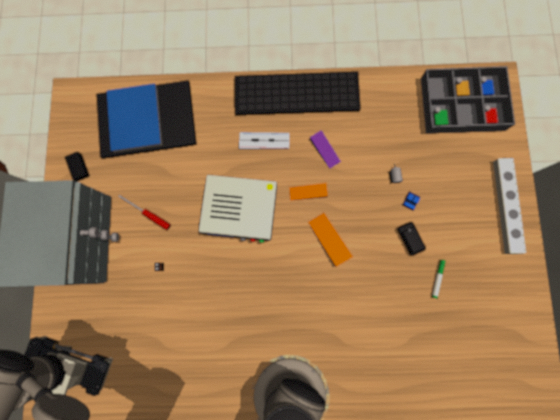

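The top view has three wedge-like blocks. The small orange one is at (308,191), a larger orange one at (330,239), and a purple one at (325,149). The small orange one fits: it isn't purple, it is the smaller of the two orange ones, and it points at the foot under the dot (269,187). I'll confirm that in a crop and measure.

```bash
cat > h.py <<'E'
import numpy as np, cv2
from cell import robot
def ray(n,px,z,ci=None):
    c=ci or robot.camera_info(n);R=c['R'];t=c['t']
    px=np.atleast_2d(px).astype(float)
    d=np.c_[(px[:,0]-c['cx'])/c['fx'],(px[:,1]-c['cy'])/c['fy'],np.ones(len(px))]@R
    o=-R.T@t
    return o+d*((z-o[2])/d[:,2])[:,None]
def mask(p,kind):
    h=cv2.cvtColor(p,cv2.COLOR_RGB2HSV)
    r={'orange':((8,180,120),(18,255,255)),'yellow':((24,120,150),(34,255,255)),'grey':((20,0,150),(60,60,255))}[kind]
    return cv2.inRange(h,*[np.array(x) for x in r])
def cnts(m,amin):
    c,_=cv2.findContours(m,cv2.RETR_EXTERNAL,cv2.CHAIN_APPROX_NONE)
    return [x for x in c if cv2.contourArea(x)>amin]
E
python3 - <<'E'
from h import *
for n in("top","scene"):
    p=cv2.imread(f"pics/{n}0.png")[:,:,::-1].copy();d=np.load(f"pics/{n}0.npy")
    ci=robot.camera_info(n)
    for k,a in(('orange',100),('yellow',8),('grey',1500)):
        for c in cnts(mask(p,k),a):
            r=cv2.minAreaRect(c);b=cv2.boxPoints(r)
            M=cv2.moments(c);cen=(M['m10']/M['m00'],M['m01']/M['m00'])
            z={'orange':.006,'yellow':.072,'grey':.072}[k]
            print(n,k,np.round(cen,1),cv2.contourArea(c),np.round(b,1).tolist())
            print('  w',np.round(ray(n,cen,z)[0],4),np.round(ray(n,b,z)[:,:2],4).tolist())
p=cv2.imread("pics/top0.png");q=cv2.imread("pics/scene0.png")
cv2.imwrite("pics/crop1.png",np.hstack([cv2.resize(p[130:270,190:360],None,fx=2.3,fy=2.3,interpolation=2),cv2.resize(q[160:300,180:350],None,fx=2.3,fy=2.3,interpolation=2)]))
E
```

```text
top orange [329.9 239.6] 1002.0 [[306.20001220703125, 222.5], [323.5, 211.1999969482422], [352.79998779296875, 256.20001220703125], [335.6000061035156, 267.5]]
  w [ 0.4578 -0.1385  0.006 ] [[0.514, -0.0661], [0.5486, -0.1222], [0.404, -0.2072], [0.3708, -0.1519]]
top orange [308.2 191.3] 474.0 [[288.29998779296875, 186.8000030517578], [326.0, 182.3000030517578], [327.6000061035156, 196.1999969482422], [289.8999938964844, 200.6999969482422]]
  w [ 0.6148 -0.076   0.006 ] [[0.6318, -0.0123], [0.643, -0.1345], [0.597, -0.1377], [0.5858, -0.0164]]
top yellow [269.5 186.5] 23.0 [[267.0, 184.0], [272.0, 184.0], [272.0, 189.0], [267.0, 189.0]]
  w [0.6194 0.045  0.072 ] [[0.6275, 0.0526], [0.627, 0.0372], [0.6113, 0.0375], [0.6118, 0.0529]]
top grey [237.8 206.6] 3898.5 [[198.8000030517578, 231.0], [204.8000030517578, 174.1999969482422], [276.20001220703125, 181.8000030517578], [270.20001220703125, 238.5]]
  w [0.5596 0.1427 0.072 ] [[0.4883, 0.2613], [0.6645, 0.2451], [0.6337, 0.0242], [0.4599, 0.046]]
top grey [263.7  49.2] 46285.0 [[-0.0, 0.0], [559.0, 0.0], [559.0, 181.0], [0.0, 181.0]
[... 930 characters left out ...]
.0], [559.0, 273.0], [559.0, 419.0], [416.0, 419.0]]
  w [1.1305 0.1391 0.072 ] [[0.8696, 0.1592], [1.0582, 0.4275], [1.2286, 0.1313], [1.0817, -0.0769]]
scene grey [323.5 200.3] 3665.5 [[274.0, 190.6999969482422], [354.79998779296875, 156.8000030517578], [375.5, 206.3000030517578], [294.70001220703125, 240.10000610351562]]
  w [0.5697 0.1334 0.072 ] [[0.4643, 0.0466], [0.4847, 0.3235], [0.665, 0.2316], [0.6336, -0.0102]]
scene grey [508.7  20.9] 3587.5 [[419.8999938964844, 0.4000000059604645], [436.20001220703125, -38.5], [575.0, 19.700000762939453], [558.7000122070312, 58.599998474121094]]
  w [0.1777 1.5419 0.072 ] [[-0.2137, 1.3924], [-0.5579, 1.9206], [0.3431, 1.8037], [0.5013, 1.3935]]
```

View pics/crop1.png

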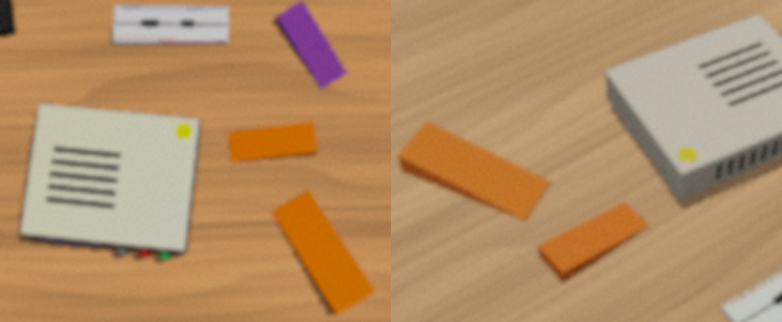

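Confirmed: the crop shows the small orange wedge with its tall heel away from the supply and its nose towards the yellow-dot corner. Next I'll work out a wrist-camera viewpoint.

```bash
cat >> h.py <<'E'
from scipy.spatial.transform import Rotation as Ro
def Rt(s): return Ro.from_euler('xyz',s['tool_rot']).as_matrix()
def goal(pos,phi,s=None,tilt=None):
    "tool down, tool z at heading phi (world); dp and turn(deg)"
    s=s or robot.observe();R=Rt(s)
    z=np.array([np.cos(phi),np.sin(phi),0]);x=np.array([0,0,-1.]);y=np.cross(z,x)
    G=np.c_[x,y,z]
    dp=R.T@(np.array(pos)-s['tool_pos']);tv=np.degrees(Ro.from_matrix(R.T@G).as_rotvec())
    return np.round(dp,4),np.round(tv,2)
E
python3 - <<'E'
from h import *
s=robot.observe();R=Rt(s);print(np.round(R,3))
c=robot.camera_info('wrist');o=-c['R'].T@c['t'];print('cam in tool',R.T@(o-s['tool_pos']),'axes in tool\n',np.round(R.T@c['R'].T,3),c['fx'])
for ph in(-.13,np.pi-.13):print(goal([.62,-.08,.30],ph))
E
```

```text
[[-0.001 -0.95   0.312]
 [-0.001  0.312  0.95 ]
 [-1.     0.    -0.001]]
cam in tool [-0.15808137  0.08291881  0.00056127] axes in tool
 [[-0.001 -0.303  0.953]
 [ 0.    -0.953 -0.303]
 [ 1.    -0.     0.001]] 370.5526999607086
(array([-0.0735, -0.6141, -0.4076]), array([ 7.93e+01, -7.00e-02,  4.00e-02]))
(array([-0.0735, -0.6141, -0.4076]), array([-1.007e+02, -4.000e-02, -7.000e-02]))
```

Call:
{"name": "move_arm", "arguments": {"deltas": [{"dp":[0.026,-0.596,-0.382],"turn":[79.3,0,0]},{"dp":[0.026,-0.596,-0.382],"turn":[79.3,0,0]},{"dp":[0.026,-0.596,-0.382],"turn":[79.3,0,0]},{"dp":[0.026,-0.596,-0.382],"turn":[79.3,0,0]},{"dp":[0.026,-0.596,-0.382],"turn":[79.3,0,0]},{"dp":[0.026,-0.596,-0.382],"turn":[79.3,0,0]},{"dp":[0.026,-0.596,-0.382],"turn":[79.3,0,0]},{"dp":[0.026,-0.596,-0.382],"turn":[79.3,0,0]},{"dp":[0.026,-0.596,-0.382],"turn":[79.3,0,0]},{"dp":[0.026,-0.596,-0.382],"turn":[79.3,0,0]}], "hand": 0}}

```text
time: 1.1
tool_pos: [0.4801, 0.1097, 0.2081]
tool_rot: [2.555, 1.57, 2.42]
contact_force: [0.8, 1.3, 0.4]
opening: 0.0164
```

```bash
python3 -c "
from h import *
s=robot.observe();print(s['time'],s['tool_pos'],s['opening'],goal([.61,-.05,.2],-.13))"
```

```text
1.1 [0.48011005 0.10973184 0.20814216] 0.016403740073035043 (array([ 0.0081, -0.1408,  0.1502]), array([-0.29, -0.02, -0.01]))
```

Call:
{"name": "move_arm", "arguments": {"deltas": [{"dp":[0.008,-0.141,0.15],"turn":[-0.3,0,0]},{"dp":[0.008,-0.141,0.15],"turn":[-0.3,0,0]},{"dp":[0.008,-0.141,0.15],"turn":[-0.3,0,0]},{"dp":[0.008,-0.141,0.15],"turn":[-0.3,0,0]},{"dp":[0.008,-0.141,0.15],"turn":[-0.3,0,0]},{"dp":[0.008,-0.141,0.15],"turn":[-0.3,0,0]},{"dp":[0.008,-0.141,0.15],"turn":[-0.3,0,0]}]}}

```text
time: 1.8
tool_pos: [0.6089, -0.0466, 0.2]
tool_rot: [2.751, 1.569, 2.626]
contact_force: [0.1, 0.1, 0.2]
opening: 0.0004
```

Run:
```python
from h import *
import pickle
s=robot.observe();print(s['tool_pos'],s['opening'],s['contact_force'])
ci=robot.camera_info('wrist');p,d=robot.read_camera('wrist');cv2.imwrite('pics/w1.png',p[:,:,::-1]);np.save('pics/w1.npy',d);pickle.dump(ci,open('pics/w1.pkl','wb'))
```

```text
[ 0.60888414 -0.04664079  0.19997927] 0.00037747797541791943 [0.12047934 0.10065151 0.19891892]
```

View pics/w1.png

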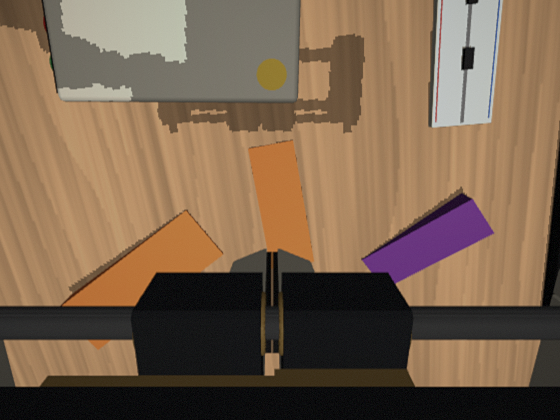

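The wrist view shows the dot at (272,74), the supply's near top edge along row 101, the wedge's nose corners at (249,148) and (293,140), and its right heel corner near (313,262). Now the measurement.

Run:
```python
from h import *
import pickle
ci=pickle.load(open('pics/w1.pkl','rb'));p=cv2.imread('pics/w1.png')[:,:,::-1].copy();d=np.load('pics/w1.npy')
h=cv2.cvtColor(p,cv2.COLOR_RGB2HSV);print(h[75,272],h[200,280],h[60,230],h[80,150])
m=cv2.inRange(h,(5,170,100),(18,255,255));m[:,:235]=0
c=max(cnts(m,50),key=cv2.contourArea);a=cv2.approxPolyDP(c,3,True)[:,0];print('wedge poly',a.tolist())
def fit(pts): 
    v=cv2.fitLine(pts.astype(np.float32),cv2.DIST_HUBER,0,.01,.01).ravel();return v
C=c[:,0]
# side edges per row
L=[];Rr=[]
for r in range(158,240):
    x=np.where(m[r])[0]
    L.append((x.min(),r));Rr.append((x.max(),r))
# world of edges using wedge top plane iteratively: z = 1.5+20*t/120 by distance from nose
n=ray('w',[[249,148],[293,140]],.0015,ci).mean(0);print('nose',n)
def tow(P):
    z=np.full(len(P),.008)
    for _ in range(5):
        W=np.array([ray('w',q,zz,ci)[0] for q,zz in zip(P,z)])
        z=np.clip(.0015+.1667*np.linalg.norm(W[:,:2]-n[:2],axis=1),.0015,.0215)
    return W
for nm,P in(('L',L),('R',Rr)):
    W=tow(np.array(P));v=fit(W[:,:2]);s=np.sign(v[1]);print(nm,np.round(v,4),'yaw',np.arctan2(v[1]*s,v[0]*s))
print('noses',ray('w',[[249,148],[293,140]],.0015,ci),'heelR',ray('w',[313,262],.0215,ci))
my=cv2.inRange(h,(20,120,80),(32,255,255));my[130:]=0
for c in cnts(my,100):
    (x,y),r=cv2.minEnclosingCircle(c);M=cv2.moments(c);cc=[M['m10']/M['m00'],M['m01']/M['m00']];print('dot',cc,r,ray('w',cc,.072,ci),d[int(y),int(x)])
# supply edge: top-surface depth
g=cv2.inRange(h,(0,0,90),(180,70,255));
E=[]
for x in range(70,290,4):
    y=np.where(g[60:125,x])[0]
    E.append((x,60+y.max()))
print(E[::6])
W=ray('w',E,.072,ci);v=fit(W[:,:2]);print('edge',v,np.arctan2(-v[1],-v[0]) if v[0]<0 else np.arctan2(v[1],v[0]))
Rg=[]
for r in range(5,95,3):
    x=np.where(g[r,270:330])[0];Rg.append((270+x.max(),r))
print(Rg[::5]);W=ray('w',Rg,.072,ci);v=fit(W[:,:2]);print('right edge',v)
```

```text
[ 23 169 146] [ 14 174 188] [ 21  29 122] [ 24  30 118]
wedge poly [[250, 148], [268, 251], [281, 247], [312, 260], [292, 141]]
nose [ 0.61152019 -0.01526704  0.0015    ]
L [ 0.0626 -0.998   0.5929 -0.0654] yaw 1.6334151
R [ 0.0605 -0.9982  0.635  -0.0704] yaw 1.631312
noses [[ 0.59009705 -0.01644935  0.0015    ]
 [ 0.63294332 -0.01408473  0.0015    ]] heelR [[ 0.6390724  -0.13451092  0.0215    ]]
dot [271.2363417569194, 73.97521058965101] 15.477828979492188 [[0.61955437 0.04524069 0.072     ]] 0.26908088
[(70, np.int64(100)), (94, np.int64(100)), (118, np.int64(101)), (142, np.int64(99)), (166, np.int64(100)), (190, np.int64(100)), (214, np.int64(100)), (238, np.int64(100)), (262, np.int64(100)), (286, np.int64(100))]
edge [ 0.99242157 -0.12287996  0.5467183   0.03595028] -0.12319131
[(np.int64(298), 5), (np.int64(298), 20), (np.int64(299), 35), (np.int64(297), 50), (np.int64(298), 65), (np.int64(296), 80)]
right edge [0.12677552 0.99193144 0.640034   0.05875542]
```

```bash
python3 -c "
from h import *
s=robot.observe();print(s['tool_pos'],goal([.6203,-.1600,.05],.061),goal([.6203,-.160,.009],.061))"
```

```text
[ 0.60887516 -0.04624895  0.20039318] (array([ 0.1503, -0.1115,  0.0255]), array([-10.57,  -0.05,  -0.03])) (array([ 0.1913, -0.1116,  0.0255]), array([-10.57,  -0.05,  -0.03]))
```

Call:
{"name": "move_arm", "arguments": {"deltas": [{"dp":[0.0,-0.05,0.012],"turn":[-5,0,0]},{"dp":[0.0,-0.1,0.025],"turn":[-10.6,0,0]},{"dp":[0.04,-0.112,0.0255],"turn":[-10.6,0,0]},{"dp":[0.09,-0.112,0.0255],"turn":[-10.6,0,0]},{"dp":[0.13,-0.112,0.0255],"turn":[-10.6,0,0]},{"dp":[0.15,-0.112,0.0255],"turn":[-10.6,0,0]},{"dp":[0.15,-0.112,0.0255],"turn":[-10.6,0,0]},{"dp":[0.15,-0.112,0.0255],"turn":[-10.6,0,0]}]}}

```text
time: 2.65
tool_pos: [0.6215, -0.1609, 0.0516]
tool_rot: [-0.27, 1.57, -0.209]
contact_force: [0.6, 0.5, 0.3]
opening: 0.0002
```

```bash
python3 -c "
from h import *
s=robot.observe();print(s['tool_pos'],s['contact_force'],goal([.6203,-.160,.009],.061))"
```

```text
[ 0.6215186  -0.16085515  0.05157127] [0.57469283 0.49639381 0.30443157] (array([ 0.0426,  0.0009, -0.0012]), array([0.04, 0.06, 0.02]))
```

Call:
{"name": "move_arm", "arguments": {"deltas": [{"dp":[0.02,0,-0.001],"turn":[0,0,0]},{"dp":[0.035,0,-0.001],"turn":[0,0,0]},{"dp":[0.042,0,-0.001],"turn":[0,0,0]},{"dp":[0.042,0,-0.001],"turn":[0,0,0]},{"dp":[0.042,0,-0.001],"turn":[0,0,0]}]}}

```text
time: 3.15
tool_pos: [0.6206, -0.1621, 0.0091]
tool_rot: [-0.322, 1.57, -0.262]
contact_force: [0.2, -0.5, -0.1]
opening: 0.0005
```

Run:
```python
from h import *
import pickle
s=robot.observe();print(s['tool_pos'],s['tool_rot'],s['contact_force'])
ci=robot.camera_info('wrist');p,d=robot.read_camera('wrist');cv2.imwrite('pics/w2.png',p[:,:,::-1]);pickle.dump(ci,open('pics/w2.pkl','wb'))
```

```text
[ 0.6205589  -0.16205592  0.00905541] [-0.32213043  1.56978587 -0.26185766] [ 0.24820854 -0.53253961 -0.12601369]
```

View pics/w2.png

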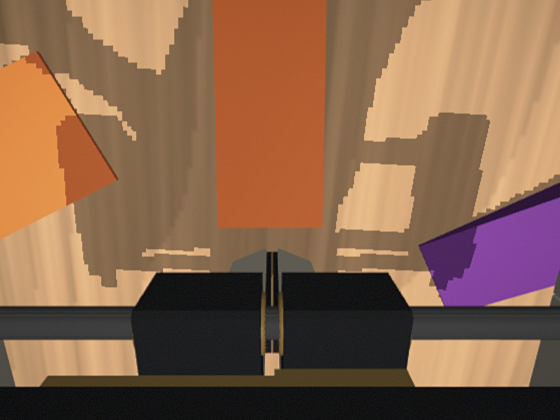

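The wedge is centred on the fingers: its heel edge runs along row 227 from (219) to (323), parallel to the jaws.

Run:
```python
from h import *
import pickle
ci=pickle.load(open('pics/w2.pkl','rb'));s=robot.observe();R=Rt(s)
for q in((218,228),(323,227)):
    w=ray('w',q,.0215,ci)[0];print(np.round(w,4),'tool',np.round(R.T@(w-s['tool_pos']),4))
# fingertip front edge guess
# plan
th0,th1=1.632,1.446
u=np.array([np.cos(th1),np.sin(th1)]);foot=np.array([.6195,.045]);cm1=foot-.041*u
hm=(ray('w',(218,228),.0215,ci)[0]+ray('w',(323,227),.0215,ci)[0])[:2]/2
cm0=hm+.06*np.array([np.cos(th0),np.sin(th0)]);print('cm0',cm0,'heel',hm)
for f in np.linspace(0,1,9):
    th=th0+(th1-th0)*f;c=cm0+(cm1-cm0)*f
    t=c-(.06+.0095)*np.array([np.cos(th),np.sin(th)])
    g=goal([t[0],t[1],.009],th-np.pi/2);print(f,np.round(t,4),g[0],g[1])
t=foot-(.021+.0695)*u;print('end',goal([*t,.009],th1-np.pi/2))
```

```text
[ 0.5962 -0.1367  0.0215] tool [-0.0123  0.0268 -0.0229]
[ 0.6402 -0.1336  0.0215] tool [-0.0123  0.0272  0.0213]
cm0 [ 0.6145474 -0.0752926] heel [ 0.61821733 -0.13518025]
0.0 [ 0.6188 -0.1447] [ 0.0002  0.0175 -0.0008] [-0.06  0.07  0.03]
0.125 [ 0.6172 -0.1348] [ 0.0002  0.0275 -0.0018] [1.28 0.08 0.03]
0.25 [ 0.6155 -0.1249] [ 0.0002  0.0375 -0.0029] [2.61 0.08 0.03]
0.375 [ 0.6139 -0.1149] [ 0.0002  0.0475 -0.0039] [3.94 0.08 0.02]
0.5 [ 0.6123 -0.105 ] [ 0.0002  0.0576 -0.0049] [5.27 0.08 0.02]
0.625 [ 0.6106 -0.0949] [ 0.0002  0.0677 -0.006 ] [6.61 0.08 0.02]
0.75 [ 0.609  -0.0849] [ 0.0002  0.0778 -0.007 ] [7.94 0.08 0.02]
0.875 [ 0.6074 -0.0748] [ 0.0002  0.088  -0.008 ] [9.27 0.08 0.02]
1.0 [ 0.6057 -0.0646] [ 0.0002  0.0982 -0.009 ] [10.6   0.08  0.02]
end (array([ 0.0002,  0.1179, -0.0053]), array([10.6 ,  0.08,  0.02]))
```

Call:
{"name": "move_arm", "arguments": {"deltas": [{"dp":[0,0.007,-0.0005],"turn":[0,0,0]},{"dp":[0,0.013,-0.001],"turn":[0,0,0]},{"dp":[0,0.0165,-0.001],"turn":[0,0,0]},{"dp":[0,0.0195,-0.001],"turn":[0,0,0]},{"dp":[0,0.0225,-0.0013],"turn":[0.5,0,0]},{"dp":[0,0.0255,-0.0016],"turn":[1.0,0,0]},{"dp":[0,0.0285,-0.0019],"turn":[1.4,0,0]},{"dp":[0,0.0315,-0.0022],"turn":[1.8,0,0]},{"dp":[0,0.0345,-0.0026],"turn":[2.2,0,0]},{"dp":[0,0.0375,-0.0029],"turn":[2.6,0,0]}]}}

```text
time: 4.2
tool_pos: [0.6149, -0.1245, 0.0083]
tool_rot: [1.788, 1.571, 1.802]
contact_force: [-0.0, -0.6, 0.9]
opening: 0.0006
```

```bash
cat > look.py <<'E'
from h import *
import pickle,sys
k=sys.argv[1]
s=robot.observe();print(s['time'],s['tool_pos'],s['contact_force'])
ci=robot.camera_info('wrist');p,d=robot.read_camera('wrist');cv2.imwrite(f'pics/{k}.png',p[:,:,::-1]);np.save(f'pics/{k}.npy',d);pickle.dump((ci,s),open(f'pics/{k}.pkl','wb'))
E
python3 look.py w3
```

```text
4.2 [ 0.61487815 -0.12450415  0.00832471] [-1.47392172e-04 -6.26930374e-01  8.58675322e-01]
```

View pics/w3.png

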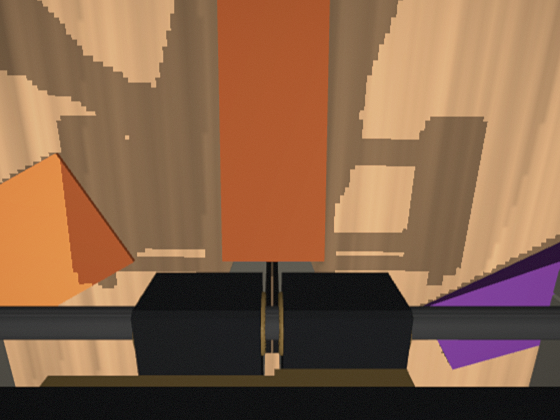

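The heel edge is now at row 262 against the fingertips, still flush and centred at column 273.

Run:
```python
from h import *
import pickle
ci,s=pickle.load(open('pics/w3.pkl','rb'));R=Rt(s)
H=[ray('w',q,.0215,ci)[0] for q in((221.5,262),(324.5,262))]
for w in H:print(np.round(w,4),'tool',np.round(R.T@(w-s['tool_pos']),4))
u=np.array([np.cos(1.446),np.sin(1.446)]);foot=np.array([.6195,.045])
yt=R[:,1];th=np.arctan2(yt[1],yt[0]);hm=np.mean(H,0)[:2]
cm0=hm+.06*yt[:2];cm1=foot-.041*u;print('th',th,'cm',cm0)
for f in np.linspace(0,1,7):
    t_=th+(1.446-th)*f;c=cm0+(cm1-cm0)*f
    t=c-(.06+.0095)*np.array([np.cos(t_),np.sin(t_)]);print(round(f,2),*goal([*t,.009],t_-np.pi/2,s))
```

```text
[ 0.5928 -0.1135  0.0215] tool [-0.0132  0.0113 -0.0219]
[ 0.6373 -0.1129  0.0215] tool [-0.0132  0.0113  0.0226]
th 1.5849170458228574 cm [ 0.61420707 -0.05320056]
0.0 [-0.0007  0.0018  0.0003] [ 0.   -0.   -0.01]
0.17 [-0.0007  0.0114 -0.0011] [ 1.33 -0.   -0.01]
0.33 [-0.0007  0.0211 -0.0025] [ 2.65 -0.   -0.01]
0.5 [-0.0007  0.0307 -0.004 ] [ 3.98 -0.   -0.01]
0.67 [-0.0007  0.0404 -0.0054] [ 5.31 -0.   -0.01]
0.83 [-0.0007  0.0502 -0.0069] [ 6.63 -0.   -0.  ]
1.0 [-0.0007  0.06   -0.0083] [ 7.96 -0.   -0.  ]
```

Call:
{"name": "move_arm", "arguments": {"deltas": [{"dp":[0,0.003,-0.0004],"turn":[0.4,0,0]},{"dp":[0,0.006,-0.0008],"turn":[0.8,0,0]},{"dp":[0,0.009,-0.0012],"turn":[1.2,0,0]},{"dp":[0,0.012,-0.0016],"turn":[1.6,0,0]},{"dp":[0,0.015,-0.002],"turn":[2.0,0,0]},{"dp":[0,0.018,-0.0024],"turn":[2.4,0,0]},{"dp":[0,0.021,-0.0028],"turn":[2.8,0,0]},{"dp":[0,0.024,-0.0032],"turn":[3.2,0,0]},{"dp":[0,0.027,-0.0036],"turn":[3.6,0,0]},{"dp":[0,0.03,-0.004],"turn":[4.0,0,0]}]}}

```text
time: 5.25
tool_pos: [0.6104, -0.0945, 0.0083]
tool_rot: [1.715, 1.571, 1.659]
contact_force: [0.1, 0.1, -0.4]
opening: 0.0009
```

```bash
python3 look.py w4
cat > plan.py <<'E'
from h import *
import pickle,sys
k=sys.argv[1]
ci,s=pickle.load(open(f'pics/{k}.pkl','rb'));R=Rt(s)
p=cv2.imread(f'pics/{k}.png')[:,:,::-1].copy();h=cv2.cvtColor(p,cv2.COLOR_RGB2HSV)
m=cv2.inRange(h,(5,150,60),(18,255,255));m[:,:185]=0;m[:,360:]=0
c=max(cnts(m,50),key=cv2.contourArea);a=cv2.approxPolyDP(c,4,True)[:,0];print('poly',a.tolist())
bl=min(a.tolist(),key=lambda q:q[0]-2*q[1]);br=min(a.tolist(),key=lambda q:-q[0]-2*q[1]);print(bl,br)
H=[ray('w',[q[0]+e,q[1]+.5],.0215,ci)[0] for q,e in((bl,0),(br,1))]
for w in H:print(np.round(w,4),'tool',np.round(R.T@(w-s['tool_pos']),4))
v=(H[1]-H[0])[:2];thw=np.arctan2(v[1],v[0])+np.pi/2
u=np.array([np.cos(1.446),np.sin(1.446)]);foot=np.array([.6195,.045])
yt=R[:,1];th=np.arctan2(yt[1],yt[0]);hm=np.mean(H,0)[:2];off=(R.T@(np.mean(H,0)-s['tool_pos']))
nose=hm+.12*yt[:2]
d=nose-foot;print('tool th',th,'wedge th by heel',thw,'nose rel foot along u',d@u,'lateral(+x)',d@[u[1],-u[0]],'heel rel: ',(hm-foot)@u,(hm-foot)@[u[1],-u[0]],' contact travel left',-.081-(hm-foot)@u)
cm0=hm+.06*yt[:2];cm1=foot-.041*u
for f in np.linspace(0,1,4):
    t_=th+(1.446-th)*f;c=cm0+(cm1-cm0)*f
    t=c-(.06+off[1])*np.array([np.cos(t_),np.sin(t_)]);print(round(f,2),*goal([*t,.009],t_-np.pi/2,s))
E
python3 plan.py w4
```

```text
5.25 [ 0.61044774 -0.09448251  0.00832961] [ 0.11631351  0.12113456 -0.41022537]
poly [[217, 0], [222, 260], [323, 261], [329, 0]]
[222, 260] [323, 261]
[ 0.5894 -0.0813  0.0215] tool [-0.0132  0.012  -0.0217]
[ 0.6333 -0.0842  0.0215] tool [-0.0132  0.0115  0.0223]
tool th 1.5152154540204235 wedge th by heel 1.5042353060679583 nose rel foot along u -0.008083547377895996 lateral(+x) -0.0004474484379465122 heel rel:  -0.12779621445665257 0.007851775650431592  contact travel left 0.046796214456652566
0.0 [-0.0007 -0.      0.0003] [ 0.   -0.   -0.01]
0.33 [-0.0007  0.0091 -0.002 ] [ 1.32 -0.   -0.01]
0.67 [-0.0007  0.0182 -0.0042] [ 2.64 -0.   -0.01]
1.0 [-0.0007  0.0273 -0.0065] [ 3.97 -0.   -0.01]
```

View pics/w4.png

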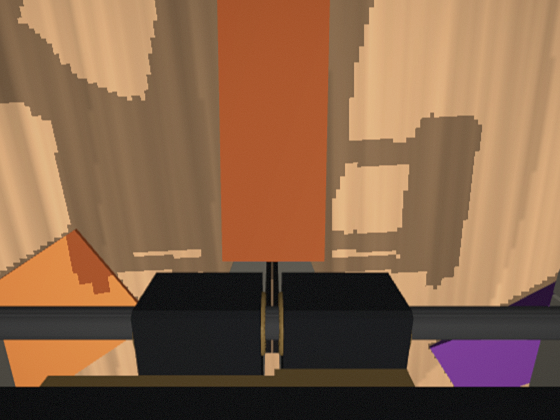

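The wedge is tracking: the heel is at row 261, square to the fingers. I'll finish the turn.

Call:
{"name": "move_arm", "arguments": {"deltas": [{"dp":[0,0.003,-0.0007],"turn":[0.4,0,0]},{"dp":[0,0.006,-0.0014],"turn":[0.8,0,0]},{"dp":[0,0.009,-0.002],"turn":[1.3,0,0]},{"dp":[0,0.012,-0.0027],"turn":[1.7,0,0]},{"dp":[0,0.015,-0.0034],"turn":[2.1,0,0]},{"dp":[0,0.018,-0.0042],"turn":[2.6,0,0]},{"dp":[0,0.021,-0.0049],"turn":[3.1,0,0]},{"dp":[0,0.024,-0.0057],"turn":[3.5,0,0]},{"dp":[0,0.027,-0.0064],"turn":[4.0,0,0]},{"dp":[0,0.027,-0.0064],"turn":[4.0,0,0]}]}}

```text
time: 6.3
tool_pos: [0.6055, -0.0669, 0.0084]
tool_rot: [2.081, 1.57, 1.957]
contact_force: [0.1, -0.3, -0.3]
opening: 0.0006
```

```bash
python3 look.py w5; python3 plan.py w5;  python3 - <<'E'
from h import *
p,d=robot.read_camera('scene');cv2.imwrite('pics/s5.png',cv2.resize(p[140:290,200:400,::-1],None,fx=4,fy=4,interpolation=2))
E
```

```text
6.3 [ 0.60548205 -0.06693115  0.00836493] [ 0.09406069 -0.31866496 -0.27783364]
poly [[328, 54], [318, 59], [219, 59], [222, 260], [323, 260]]
[222, 260] [323, 260]
[ 0.5854 -0.0524  0.0215] tool [-0.0131  0.012  -0.0218]
[ 0.629  -0.0578  0.0215] tool [-0.0131  0.012   0.0222]
tool th 1.4460111915973235 wedge th by heel 1.445917740395402 nose rel foot along u 0.019156062975948913 lateral(+x) 0.00023906721504146254 heel rel:  -0.10084393235728363 0.00024041020666809937  contact travel left 0.019843932357283628
0.0 [-0.0006 -0.      0.0002] [ 0.   -0.01 -0.02]
0.33 [-0.0006 -0.0001  0.0001] [ 0.   -0.01 -0.02]
0.67 [-0.0006 -0.0001  0.0001] [ 0.   -0.01 -0.02]
1.0 [-0.0006 -0.0002 -0.    ] [ 0.   -0.01 -0.02]
```

View pics/w5.png

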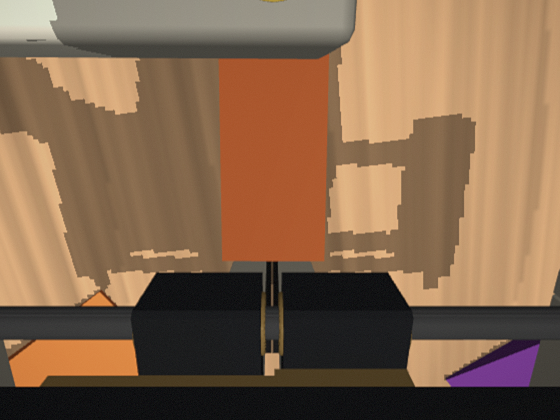

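View pics/s5.png

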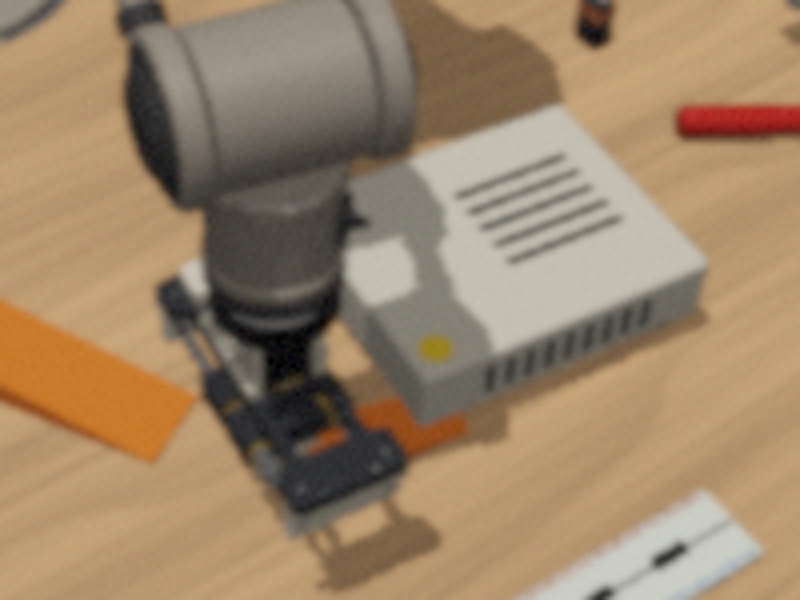

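Lateral error is about 0, yaw is right, and about 20 mm remain. I'll push straight, then in small steps while watching the force.

Call:
{"name": "move_arm", "arguments": {"deltas": [{"dp":[0,0.002,0],"turn":[0,0,0]},{"dp":[0,0.004,0],"turn":[0,0,0]},{"dp":[0,0.006,0],"turn":[0,0,0]},{"dp":[0,0.008,0],"turn":[0,0,0]},{"dp":[0,0.01,0],"turn":[0,0,0]},{"dp":[0,0.012,0],"turn":[0,0,0]},{"dp":[0,0.014,0],"turn":[0,0,0]},{"dp":[0,0.014,0],"turn":[0,0,0]}]}}

```text
time: 7.2
tool_pos: [0.6074, -0.0532, 0.0084]
tool_rot: [1.236, 1.571, 1.112]
contact_force: [0.3, 0.0, 0.3]
opening: 0.0004
```

Call:
{"name": "move_arm", "arguments": {"deltas": [{"dp":[0,0.001,0],"turn":[0,0,0]},{"dp":[0,0.0015,0],"turn":[0,0,0]}]}}

```text
time: 7.4
tool_pos: [0.6075, -0.052, 0.0084]
tool_rot: [0.792, 1.571, 0.668]
contact_force: [0.0, -0.2, -0.0]
opening: 0.0007
```

Call:
{"name": "move_arm", "arguments": {"deltas": [{"dp":[0,0.0005,0],"turn":[0,0,0]},{"dp":[0,0.001,0],"turn":[0,0,0]}]}}

```text
time: 7.6
tool_pos: [0.6077, -0.0512, 0.0084]
tool_rot: [-0.487, 1.571, -0.612]
contact_force: [0.3, -1.8, 0.5]
opening: 0.0002
```

Call:
{"name": "move_arm", "arguments": {"deltas": [{"dp":[0,0.0005,0],"turn":[0,0,0]}]}}

```text
time: 7.7
tool_pos: [0.6077, -0.0508, 0.0084]
tool_rot: [-1.226, 1.571, -1.351]
contact_force: [-0.4, -2.4, 0.4]
opening: 0.0007
```

Call:
{"name": "move_arm", "arguments": {"deltas": [{"dp":[0,0.0005,0],"turn":[0,0,0]}]}}

```text
time: 7.8
tool_pos: [0.6078, -0.0504, 0.0084]
tool_rot: [-1.306, 1.571, -1.431]
contact_force: [-0.1, -1.7, 0.4]
opening: 0.0004
```

Call:
{"name": "move_arm", "arguments": {"deltas": [{"dp":[0,0.0005,0],"turn":[0,0,0]}]}}

```text
time: 7.9
tool_pos: [0.6079, -0.0499, 0.0084]
tool_rot: [-1.144, 1.57, -1.268]
contact_force: [-1.1, -2.7, 0.2]
opening: 0.0003
```

```bash
python3 look.py w6; python3 plan.py w6|head -6
python3 - <<'E'
from h import *
for i in range(4):
    p,d=robot.read_camera('top' if i%2 else 'wrist');print(robot.observe()['contact_force'])
E
```

```text
7.9 [ 0.60786093 -0.0499176   0.00837029] [-1.07877717 -2.73036795  0.17802632]
poly [[219, 118], [221, 260], [323, 261], [326, 119]]
[221, 260] [323, 261]
[ 0.5873 -0.0353  0.0215] tool [-0.0131  0.012  -0.0222]
[ 0.6313 -0.0413  0.0215] tool [-0.0131  0.0115  0.0222]
tool th 1.445973189357958 wedge th by heel 1.4350421362341217 nose rel foot along u 0.036113076991279164 lateral(+x) 0.0002670483738450815 heel rel:  -0.08388691621343246 0.0002638310969814493  contact travel left 0.0028869162134324555
0.0 [-0.0006  0.     -0.    ] [0.   0.01 0.02]
[ 1.24265062 -3.05404811 -0.30640622]
[ 0.10700729 -3.67018945 -0.15024837]
[-0.8944538  -2.82690557  0.32845537]
[-0.2634921  -2.12841556 -0.95656501]
```

View pics/w6.png

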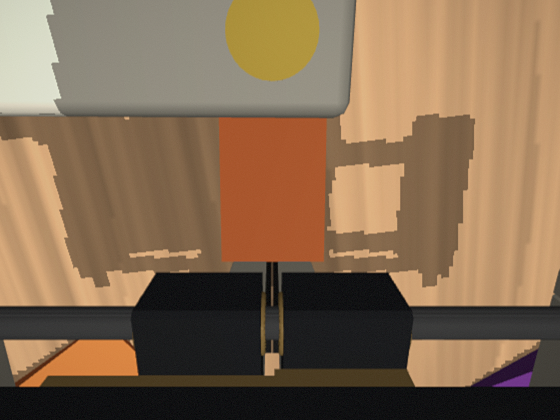

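Run:
```python
from h import *
import pickle
for k in('w1','w6'):
    r=pickle.load(open(f'pics/{k}.pkl','rb'));ci=r[0] if isinstance(r,tuple) else r
    p=cv2.imread(f'pics/{k}.png')[:,:,::-1].copy();d=np.load(f'pics/{k}.npy');h=cv2.cvtColor(p,cv2.COLOR_RGB2HSV)
    m=cv2.inRange(h,(20,120,80),(32,255,255));m[130:]=0
    c=max(cnts(m,100),key=cv2.contourArea);M=cv2.moments(c);cc=[M['m10']/M['m00'],M['m01']/M['m00']]
    R,t=ci['R'],ci['t'];print(k,'dot',ray('w',cc,.072,ci))
    # depth plane of supply top around
    ys,xs=np.where((h[:,:,1]<70)&(d>0));sel=(ys<95)&(xs<290)
    ys,xs=ys[sel],xs[sel];z=d[ys,xs];X=np.c_[(xs-ci['cx'])/ci['fx']*z,(ys-ci['cy'])/ci['fy']*z,z];W=(X-t)@R
    W=W[abs(W[:,2]-.072)<.012]
    A=np.c_[W[:,0]-.6195,W[:,1]-.045,np.ones(len(W))];co=np.linalg.lstsq(A,W[:,2],rcond=None)[0];print('plane tilt x,y rad, z at dot',co,len(W))
```

```text
w1 dot [[0.61955437 0.04524069 0.072     ]]
plane tilt x,y rad, z at dot [-9.21872933e-05  2.27588089e-03  7.13309031e-02] 21945
w6 dot [[0.61923786 0.04391904 0.072     ]]
plane tilt x,y rad, z at dot [0.00022814 0.00104824 0.07154112] 22804
```

The force holds at about 3 N, the top is level to about 1 mrad, and the dot has not moved beyond the noise. The wedge is snug, so I'll back off and rise.

Call:
{"name": "move_arm", "arguments": {"deltas": [{"dp":[0,-0.004,0],"turn":[0,0,0]},{"dp":[0,-0.015,0],"turn":[0,0,0]},{"dp":[-0.01,-0.025,0],"turn":[0,0,0]},{"dp":[-0.05,-0.03,0],"turn":[0,0,0]},{"dp":[-0.1,-0.03,0],"turn":[0,0,0]},{"dp":[-0.14,-0.02,0],"turn":[0,0,0]},{"dp":[-0.15,0.0,0],"turn":[0,0,0]},{"dp":[-0.15,0.0,0],"turn":[0,0,0]},{"dp":[-0.15,0.0,0],"turn":[0,0,0]}]}}

```text
time: 9.05
tool_pos: [0.6075, -0.0501, 0.1584]
tool_rot: [-2.066, 1.571, -2.191]
contact_force: [0.6, 0.6, -0.9]
opening: 0.0005
```

```bash
python3 look.py w7
python3 - <<'E'
from h import *
import pickle
ci,s=pickle.load(open('pics/w7.pkl','rb'))
p=cv2.imread('pics/w7.png')[:,:,::-1].copy();d=np.load('pics/w7.npy');h=cv2.cvtColor(p,cv2.COLOR_RGB2HSV)
m=cv2.inRange(h,(20,120,80),(32,255,255));m[130:]=0
c=max(cnts(m,100),key=cv2.contourArea);M=cv2.moments(c);cc=[M['m10']/M['m00'],M['m01']/M['m00']]
w=ray('w',cc,.072,ci)[0];print('dot',cc,w)
R,t=ci['R'],ci['t'];ys,xs=np.where((h[:,:,1]<70)&(d>0));sel=(ys<95)&(xs<290);ys,xs=ys[sel],xs[sel];z=d[ys,xs];X=np.c_[(xs-ci['cx'])/ci['fx']*z,(ys-ci['cy'])/ci['fy']*z,z];W=(X-t)@R
W=W[abs(W[:,2]-.072)<.012];A=np.c_[W[:,0]-.6195,W[:,1]-.045,np.ones(len(W))];print('plane',np.linalg.lstsq(A,W[:,2],rcond=None)[0])
print(goal([w[0],w[1],.085],-.125))
E
```

```text
9.05 [ 0.60745467 -0.05013139  0.15844972] [ 0.6298136   0.60298248 -0.87726284]
dot [272.2874851417897, 65.10171506197996] [0.61944944 0.04533917 0.072     ]
plane [0.0005262 0.0028077 0.0714745]
(array([0.0726, 0.0965, 0.0004]), array([-0.  , -0.09,  0.01]))
```

View pics/w7.png

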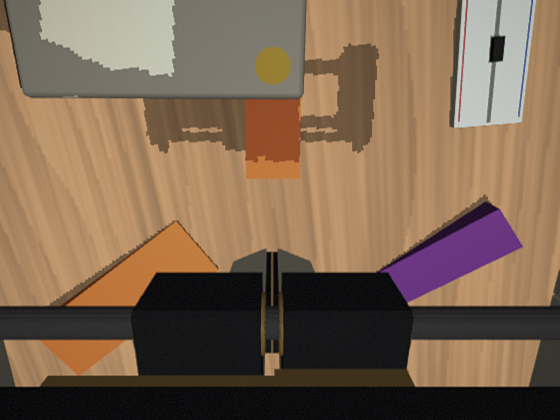

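The wedge stays under the corner: visible heel edge at row 179, columns 246 to 300, with the dot at (272,65). The supply has not moved. Next, over the dot.

Call:
{"name": "move_arm", "arguments": {"deltas": [{"dp":[0,0.045,0],"turn":[0,0,0]},{"dp":[0,0.085,0],"turn":[0,0,0]},{"dp":[0.02,0.096,0],"turn":[0,0,0]},{"dp":[0.055,0.096,0],"turn":[0,0,0]},{"dp":[0.072,0.096,0],"turn":[0,0,0]},{"dp":[0.072,0.096,0],"turn":[0,0,0]},{"dp":[0.072,0.096,0],"turn":[0,0,0]}]}}

```text
time: 9.8
tool_pos: [0.6196, 0.0449, 0.0858]
tool_rot: [-3.057, 1.569, 3.1]
contact_force: [0.5, 0.1, 0.5]
opening: 0.0007
```

Run:
```python
from h import *
import pickle
ci,s=pickle.load(open('pics/w7.pkl','rb'))
H=[ray('w',q,.0215,ci)[0] for q in((246,179),(300.5,179))];hm=np.mean(H,0)[:2];u=np.array([np.cos(1.446),np.sin(1.446)]);D=hm-[.6194,.0453]
print(H,'along',D@u,'lat',D@[u[1],-u[0]])
s=robot.observe();print(s['tool_pos'],s['contact_force'])
```

```text
[array([ 0.58779914, -0.03584565,  0.0215    ]), array([ 0.63198981, -0.0413728 ,  0.0215    ])] along -0.08443984235049662 lat 0.0010128067878267895
[0.61958092 0.04486952 0.08578058] [0.46472673 0.1270461  0.46359123]
```

Call:
{"name": "move_arm", "arguments": {"deltas": [{"dp":[0.004,0,0],"turn":[0,0,0]},{"dp":[0.008,0,0],"turn":[0,0,0]},{"dp":[0.011,0,0],"turn":[0,0,0]},{"dp":[0.012,0,0],"turn":[0,0,0]},{"dp":[0.012,0,0],"turn":[0,0,0]}]}}

```text
time: 10.3
tool_pos: [0.6197, 0.0456, 0.0744]
tool_rot: [1.921, 1.571, 1.796]
contact_force: [-0.3, -0.6, 0.7]
opening: 0.0003
```

Call:
{"name": "move_arm", "arguments": {"deltas": [{"dp":[0.0005,0,0],"turn":[0,0,0]},{"dp":[0.001,0,0],"turn":[0,0,0]}]}}

```text
time: 10.5
tool_pos: [0.6199, 0.0457, 0.0735]
tool_rot: [0.233, 1.57, 0.108]
contact_force: [0.4, -0.1, 0.6]
opening: 0.0008
```

Call:
{"name": "move_arm", "arguments": {"deltas": [{"dp":[0.0005,0,0],"turn":[0,0,0]}]}}

```text
time: 10.6
tool_pos: [0.6199, 0.0457, 0.0729]
tool_rot: [0.434, 1.571, 0.31]
contact_force: [0.2, -0.2, 0.1]
opening: 0.0004
```

Call:
{"name": "move_arm", "arguments": {"deltas": [{"dp":[0.0005,0,0],"turn":[0,0,0]}]}}

```text
time: 10.7
tool_pos: [0.6198, 0.0457, 0.0724]
tool_rot: [0.667, 1.571, 0.543]
contact_force: [-0.2, 0.1, 0.4]
opening: 0.0006
```

Call:
{"name": "move_arm", "arguments": {"deltas": [{"dp":[0.0004,0,0],"turn":[0,0,0]}]}}

```text
time: 10.8
tool_pos: [0.6198, 0.0457, 0.0719]
tool_rot: [1.226, 1.571, 1.101]
contact_force: [-0.1, 0.1, 0.2]
opening: 0.0006
```

Call:
{"name": "move_arm", "arguments": {"deltas": [{"dp":[0.0004,0,0],"turn":[0,0,0]}]}}

```text
time: 10.9
tool_pos: [0.6198, 0.0456, 0.0716]
tool_rot: [0.629, 1.571, 0.505]
contact_force: [-0.4, -0.5, 2.4]
opening: 0.0005
```

Call:
{"name": "move_arm", "arguments": {"deltas": [{"dp":[0.0004,0,0],"turn":[0,0,0]}]}}

```text
time: 11.0
tool_pos: [0.6199, 0.0456, 0.0716]
tool_rot: [0.128, 1.57, 0.003]
contact_force: [-2.4, -0.9, 5.4]
opening: 0.0003
```

Call:
{"name": "move_arm", "arguments": {"deltas": [{"dp":[0.0004,0,0],"turn":[0,0,0]}]}}

```text
time: 11.1
tool_pos: [0.6199, 0.0456, 0.0715]
tool_rot: [0.111, 1.57, -0.014]
contact_force: [-2.3, -0.1, 7.5]
opening: 0.0005
```

It's stiff: the force rises from 2.4 to 7.5 N over 0.1 mm. I'll go a little firmer and hold.

Call:
{"name": "move_arm", "arguments": {"deltas": [{"dp":[0.0005,0,0],"turn":[0,0,0]},{"dp":[0.0005,0,0],"turn":[0,0,0]},{"dp":[0.0005,0,0],"turn":[0,0,0]},{"dp":[0.0005,0,0],"turn":[0,0,0]},{"dp":[0.0005,0,0],"turn":[0,0,0]}]}}

```text
time: 11.6
tool_pos: [0.6199, 0.0456, 0.0715]
tool_rot: [0.051, 1.57, -0.074]
contact_force: [-3.3, -0.8, 8.4]
opening: 0.0002
```

Run:
```python
from h import *
s=robot.observe();print(s['contact_force'],s['tool_pos'])
p,d=robot.read_camera('scene');cv2.imwrite('pics/s8.png',cv2.resize(p[140:290,200:400,::-1],None,fx=4,fy=4,interpolation=2));print(robot.observe()['contact_force'])
```

```text
[-3.33385229 -0.84082111  8.41205555] [0.61993715 0.04560828 0.07148455]
[-4.09917396 -0.74304359  8.62500862]
```

View pics/s8.png

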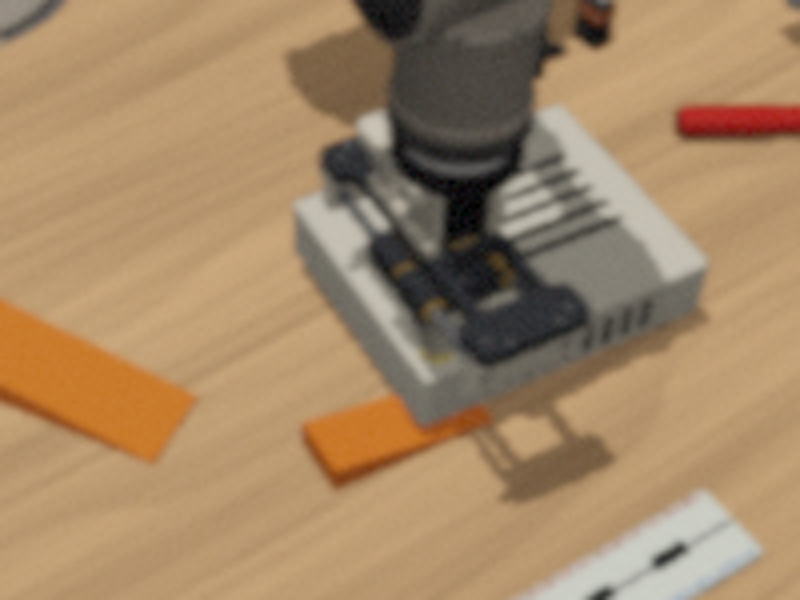

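The press at about 8.5 N is held on the dot with the wedge in place. Now straight up and clear.

Call:
{"name": "move_arm", "arguments": {"deltas": [{"dp":[-0.002,0,0],"turn":[0,0,0]},{"dp":[-0.01,0,0],"turn":[0,0,0]},{"dp":[-0.05,0,0],"turn":[0,0,0]},{"dp":[-0.09,-0.02,0],"turn":[0,0,0]},{"dp":[-0.1,-0.06,0],"turn":[0,0,0]},{"dp":[-0.11,-0.1,0],"turn":[0,0,0]},{"dp":[-0.11,-0.11,0],"turn":[0,0,0]},{"dp":[-0.11,-0.11,0],"turn":[0,0,0]},{"dp":[-0.11,-0.11,0],"turn":[0,0,0]}]}}

```text
time: 12.55
tool_pos: [0.6059, -0.0627, 0.1798]
tool_rot: [2.401, 1.57, 2.276]
contact_force: [0.2, -0.1, -0.3]
opening: 0.0004
```

```bash
python3 look.py w9
python3 - <<'E'
from h import *
import pickle
ci,s=pickle.load(open('pics/w9.pkl','rb'))
p=cv2.imread('pics/w9.png')[:,:,::-1].copy();d=np.load('pics/w9.npy');h=cv2.cvtColor(p,cv2.COLOR_RGB2HSV)
m=cv2.inRange(h,(20,120,80),(32,255,255));m[130:]=0
c=max(cnts(m,100),key=cv2.contourArea);M=cv2.moments(c);cc=[M['m10']/M['m00'],M['m01']/M['m00']]
w=ray('w',cc,.072,ci)[0];print('dot',cc,w)
R,t=ci['R'],ci['t'];ys,xs=np.where((h[:,:,1]<70)&(d>0));sel=(ys<95)&(xs<290);ys,xs=ys[sel],xs[sel];z=d[ys,xs];X=np.c_[(xs-ci['cx'])/ci['fx']*z,(ys-ci['cy'])/ci['fy']*z,z];W=(X-t)@R
W=W[abs(W[:,2]-.072)<.012];A=np.c_[W[:,0]-.6195,W[:,1]-.045,np.ones(len(W))];print('plane',np.linalg.lstsq(A,W[:,2],rcond=None)[0])
p,d=robot.read_camera('top');cv2.imwrite('pics/t9.png',p[:,:,::-1])
E
```

```text
12.55 [ 0.60592954 -0.06273461  0.17984057] [ 0.24534584 -0.08402235 -0.34059362]
dot [272.2749081060166, 46.783130199264846] [0.61947826 0.04527446 0.072     ]
plane [0.00182282 0.01400541 0.07131687]
```

View pics/w9.png

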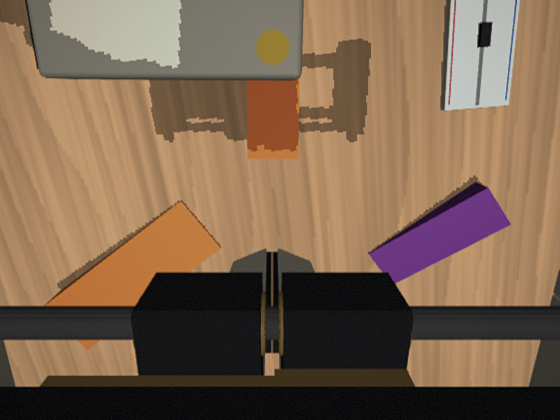

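View pics/t9.png

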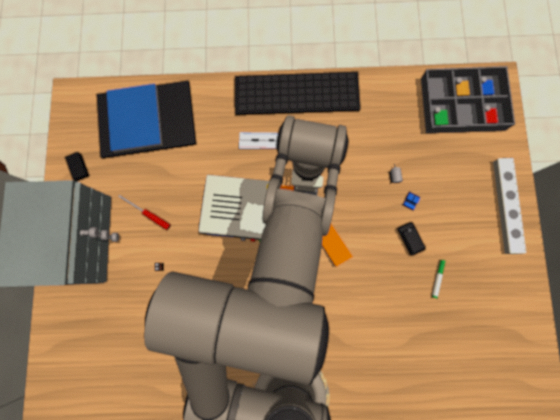

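The plane fit disagrees this time (14 mrad). Its row window reaches past the top edge, now at row 78, so I'll refit every view inside the top face only.

Run:
```python
from h import *
import pickle
for k,rm in(('w1',85),('w6',95),('w7',80),('w9',62)):
    r=pickle.load(open(f'pics/{k}.pkl','rb'));ci=r[0] if isinstance(r,tuple) else r
    p=cv2.imread(f'pics/{k}.png')[:,:,::-1].copy();d=np.load(f'pics/{k}.npy');h=cv2.cvtColor(p,cv2.COLOR_RGB2HSV)
    R,t=ci['R'],ci['t'];ys,xs=np.where((h[:,:,1]<70)&(d>0));sel=(ys<rm)&(xs<285)&(xs>70);ys,xs=ys[sel],xs[sel];z=d[ys,xs];X=np.c_[(xs-ci['cx'])/ci['fx']*z,(ys-ci['cy'])/ci['fy']*z,z];W=(X-t)@R
    W=W[abs(W[:,2]-.072)<.012];A=np.c_[W[:,0]-.6195,W[:,1]-.045,np.ones(len(W))];co=np.linalg.lstsq(A,W[:,2],rcond=None)[0];print(k,co,len(W),np.std(W[:,2]-A@co))
```

```text
w1 [-0.00070908  0.00250108  0.07129498] 17468 0.0007455072343796189
w6 [0.00021634 0.0006863  0.07153658] 15998 0.0006590917482384889
w7 [-0.00011165  0.00101085  0.07148864] 16173 0.0007209195513205239
w9 [-8.46271704e-05  4.26093425e-04  7.15076691e-02] 12384 0.00072825970471671
```

Within the top face the supply is level to under 1 mrad, in the same place, and nothing else has moved. Handing in.

```bash
python3 -c "
from cell import robot
print(robot.hand_in(),robot.observe()['time'])"
```

```text
the job is handed in; nothing more can be done
the job is handed in; nothing more can be done
```

I pushed the small orange wedge nose first under the short foot, pressed the yellow dot to test it, moved clear and handed the job in. That was about 12.6 s into the run.

- **Fit:** I turned the wedge square to the supply on the way in. I stopped when the push force held at about 3 N, up from about 0 N while it was sliding.
- **Press test:** I pressed the dot at about 8.5 N with the shut fingertips. The corner gave only about 0.1 mm as the force rose from 2.4 to 8.5 N, so it no longer rocks. The side force during the press was 3 to 4 N, and the supply stayed where it was.
- **Level and position:** The last depth check shows the supply's top level to under 1 mrad. The dot is within 0.2 mm of where it started. In the last top view the other objects in sight, including the larger orange and purple wedges, show no change. The arm hid part of the desk in that view.
- **Checks that disagreed:** The camera put the wedge's heel about 3.4 mm short of its nominal final position, roughly within calibration error. I relied on the contact force and the stiff press instead. My first plane fit after the press read 14 mrad of tilt because its window ran past the top edge. Refitted inside the top face, it read 0.4 mrad.

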